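# Put the round-bottomed hand stamp back in its dished rest

## Robot

A 7-joint arm with a two-finger parallel gripper is mounted at the origin on the work surface. World frame = base frame: x ahead of the robot, y to its left, z up, the work surface at z = 0. Lengths are in m, angles in rad, forces in N, time in s.
With the tool pointing down it reaches from about 0.35 to 0.9 m from the base axis. Payload 7.2 kg.
Tool frame: the origin (TCP) lies at the very end of the fingers, on their centre line; the grasp point (between the pads) lies 19 mm behind it; z points along the fingers, y is the line along which they close (so a half turn about z gives the same grasp; the last joint's range is limited). The gripper opens to 88 mm and grips with 3 to 60 N. Pads are 20 mm wide; open, the fingers measure 115 mm over their backs; the gripper's body (75 mm by 178 mm) begins 61 mm behind the grasp point.
Start: joints at [1.228, 0.411, -0.013, 1.596, 0.006, 1.134, -0.082], TCP at [0.17, -0.602, 0.223] pointing down, gripper open.
Joint ranges: [-2.95, 2.95], [-0.29, 1.99], [-1.47, 1.44], [0.14, 2.54], [-1.03, 4.17], [0.13, 1.85], [-2.86, 2.86]. Speed limits (rad/s): [2.39, 2.39, 3.01, 3.01, 3.14, 3.14, 3.14].

## Interface

Orientations are given as a 3x3 rotation matrix whose columns are the frame's x, y, z axes.
In Python, from bench import env gives the robot as it stands.
- The arm moves only by the shell command python3 -m pendant 'ROWS' [OPENING] [FORCE]. ROWS is JSON, a list of rows, each a list of 4 numbers: the shift along the world's x, y, z scaled (see below), then the turn about the world's z scaled (see below). In form: [[x, y, z, yaw], ...]. A call has 1 to 10 rows; each row shifts and turns the commanded pose from where the row before left it; what a row does not reach is not made up. The controller multiplies each number of a shift by 0.03 m and each number of a turn by 0.15 rad. A row lasts 1/10 s, in which the tool goes at most 50 mm and 8.59 degrees, less where a joint would pass 70% of its speed; a pose out of reach is approached as far as the arm can. A call with a number of a shift or a turn outside -1 to 1 is refused whole. A call with a gripper value outside its range is refused whole. OPENING is the closure, from 0 (fully open) to 1 (shut), set as the call begins (- or left out, the last holds). The fingers move at their own pace and stop on an object; FORCE is the grip in N (left out, the last holds). Time passes only in rows, so rows that do not move let the fingers close. It gives the time, the measured TCP pose, the force, the opening and the grip force at its end, in the units of the state.
- env.sense(): the state, without advancing time (a new reading comes with each control period).
- env.capture(name): name is "scene" or "top" or "wrist"; returns a dict with "image" (400x640x3 uint8, red, green, blue), "fx", "fy", "cx", "cy" (pixels), "k1" (the pictures are not rectified: a ray, as slopes to the right and down, at radius r is drawn at 1 + k1 r^2 times it, then the intrinsics apply), "R" (3x3) and "t" (3): a world point X has camera coordinates R X + t; the wrist camera has in their place "T_tool_cam" (4x4, takes a point from camera to tool coordinates, whose origin is the TCP and whose axes are the flange's). Camera axes: x right, y down, z forward; pixel columns grow to the right and rows downward; lengths in m; the calibration is good to about 2 mm. A picture is of the moment at which its call begins: read the wrist's pose just before it. There is no depth.
- env.hand_in(): hands the job in; it is judged then, once.
The state is a dict: "clock": time; "qpos": joint angles; "joint_vel": joint speeds; "tau": joint torques, N m; "tcp_pos": TCP position; "tcp_rot": TCP orientation; "wrist_force": force on the tool from outside, world axes, zero at the start; "torque": the same for the moment, N m; "width": finger opening in m; "finger_force": force on a finger pad.
Only numpy, scipy, OpenCV 4.12 (cv2) and the standard library are available. Lean on these libraries where they do the work, as an engineer would, in place of code of your own. Each camera call takes 0.05 s, during which the arm holds its last target. There are 200 camera calls.

## Task

On the mail-sorting table, pick up the hand stamp with the round, domed bottom and set it upright in the wider of the two dished wooden rests, so that its dome sits fully down in the dish; then let go of it. Lower it in rather than dropping it, and leave the square-based stamp standing where it is.

Things in the scene. Friction and masses are not known exactly. Their poses are not given: they have to be found in the camera images.
- dome_stamp_mid (a point): Hand stamp to put away: loose, upright, round about z (up), 96 mm tall, 0.2 kg. Dark steel head 60 mm across, its underside a dome of 36 mm radius with a 28 mm flat foot; sloping shoulder up to 27 mm above the underside. From there to the top a straight pale wooden handle 26 mm in diameter. Point: on the axis, half-way up, 48 mm above the underside, on the handle.
- wide_rest_mouth (a point): Wider of two round wooden rests, fixed to the table: 88 mm across, 30 mm high. In its top a conical dish with 45 degree sides, 76 mm across at the mouth, 32 mm at its flat floor 22 mm lower. Point: centre of the mouth, level with the rim; z up. When the dome stamp is fully seated, its mid point is about 28 mm above this point (its foot 20 mm below the rim).
- small_rest_mouth (a point): The smaller rest, of the same kind and wood and also fixed, not to be used: 56 mm in diameter, 24 mm high, dish 44 mm across at the mouth. This point is the centre of its mouth, level with the rim.
- block_stamp_mid (a point): Another hand stamp, standing loose, to be left alone: the same handle (26 mm in diameter, 96 mm tall in all) on a flat square dark steel base 52 x 52 x 22 mm. This point lies on the axis, half-way up, 48 mm above the underside; z is up.

How it is judged:
At the end, for the whole second after the job is handed in: The dome stamp sits at rest in the wide rest: its mid point within 10 mm sideways of the dish's axis and less than 34 mm above the rim (28 mm when fully seated), upright within 11 degrees. The square-based stamp still stands upright (horizontal distance between dome_stamp_mid and wide_rest_mouth below 0.01 m and z of dome_stamp_mid in the frame of wide_rest_mouth below 0.034 m and angle between each of dome_stamp_mid, block_stamp_mid's own z axis and vertical below 0.2 rad and linear speed of dome_stamp below 0.03 m/s); the robot touches nothing.
It fails at once if the square-based stamp is moved more than 30 mm (distance of block_stamp_mid from where it was at the start of the episode above 0.03 m).
It fails at once if the dome stamp is dropped (falls free of the fingers faster than 0.6 m/s, as from about 20 mm) (linear speed of dome_stamp above 0.6 m/s and contact force between the fingers and dome_stamp below 0.1 N).
It also fails if it takes over 38 s, if anything falls off the work surface, if the arm or the gripper's body presses on something with over 40 N, if the wrist force passes 120 N, or if a joint passes its speed limit or range.

## Working session

There is one attempt and no reset: what is moved stays moved. The work goes in short steps, Python scripts to look and compute and a shell command to move; the robot and the scene stay as the last step left them, time stands still between calls to the robot, and variables do not carry over. Pictures are saved under pics/ and viewed, at most 10 in all, crops included, and the job is handed in when it is done.

```bash
mkdir -p pics; cat > h.py <<'E'
import numpy as np, cv2, json
from bench import env
def snap(name, fn):
    s=env.sense(); c=env.capture(name); cv2.imwrite('pics/'+fn+'.png',c['image'][:,:,::-1])
    d={k:np.array(v).tolist() for k,v in c.items() if k!='image'}
    if 'T_tool_cam' in d:
        T=np.eye(4);T[:3,:3]=s['tcp_rot'];T[:3,3]=s['tcp_pos'];M=np.linalg.inv(T@np.array(d['T_tool_cam']))
        d['R']=M[:3,:3].tolist();d['t']=M[:3,3].tolist()
    json.dump(d,open('pics/'+fn+'.json','w'))
def ray(fn,u,v):
    d=json.load(open('pics/'+fn+'.json'))
    K=np.array([[d['fx'],0,d['cx']],[0,d['fy'],d['cy']],[0,0,1]])
    p=cv2.undistortPoints(np.array([[[u,v]]],float),K,np.array([d['k1'],0,0,0.]))[0,0]
    R=np.array(d['R']);t=np.array(d['t']); return -R.T@t, R.T@np.array([p[0],p[1],1])
def atz(fn,u,v,z):
    o,r=ray(fn,u,v); return (o+r*(z-o[2])/r[2]).round(4)
E
python3 - <<'E'
from h import *
snap('top','top1');snap('scene','scene1')
s=env.sense();print(s['clock'],s['tcp_pos'],s['tcp_rot'],s['width'])
for n in('top1','scene1'):print(ray(n,320,200))
E
```

```text
0.1 [ 0.16943614 -0.60112177  0.22188351] [[ 9.62473979e-01  2.71373546e-01 -4.87873797e-04]
 [ 2.71373968e-01 -9.62472990e-01  1.38284747e-03]
 [-9.42971318e-05 -1.46335095e-03 -9.99998925e-01]] 0.08807652043608533
(array([ 0.48449108, -0.0206419 ,  1.05074862]), array([ 0.07306755, -0.00248796, -0.99737831]))
(array([0.97454014, 0.35048052, 0.66086735]), array([-0.52841653, -0.42785866, -0.73364223]))
```

View pics/top1.png

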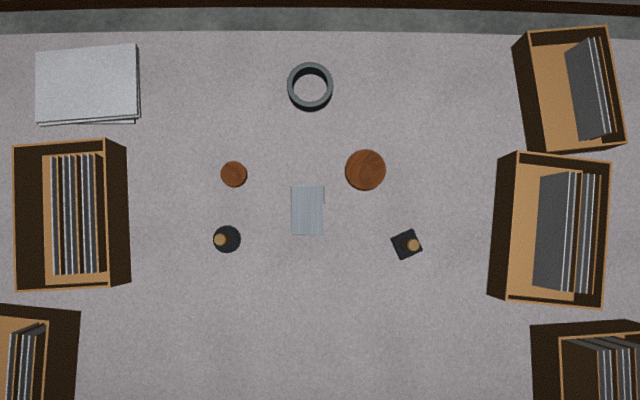

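View pics/scene1.png

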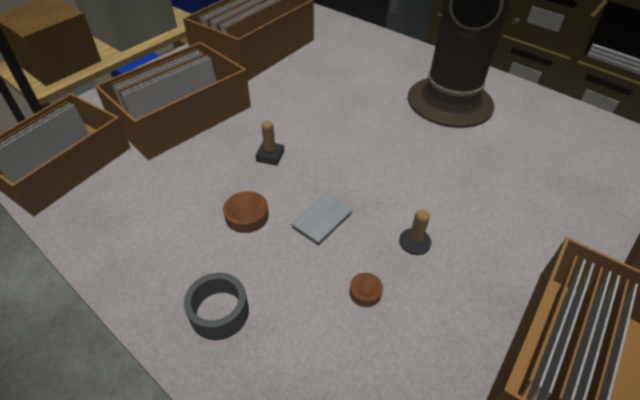

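The top view shows the dome stamp at about (220,240), the wide rest at (366,170), the block stamp at (412,245) and the small rest at (234,174). I'll enlarge it for accuracy.

```bash
python3 - <<'E'
from h import *
a=cv2.imread('pics/top1.png')
f=lambda u,v:cv2.resize(a[v:v+60,u:u+60],(390,390),interpolation=cv2.INTER_CUBIC)
cv2.imwrite('pics/c1.png',np.hstack([f(195,210),f(336,140)]))
E
```

```text
(no output)
```

View pics/c1.png

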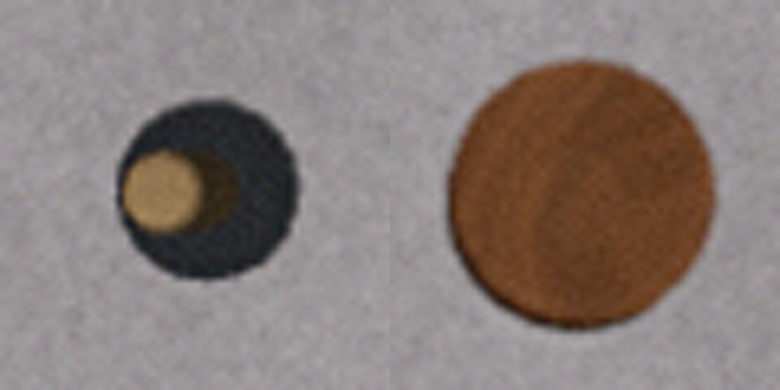

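The crop shows the handle top at about (219.5,239.0), the head centre at (227,238.7) and the wide rim centre at (365.2,169.0).

```bash
python3 - <<'E'
from h import *
print('handle',atz('top1',219.5,239,.096),'head',atz('top1',226.7,238.6,.02))
print('wide',atz('top1',365.2,168.9,.03),'small',atz('top1',233.5,173.5,.024),'block',atz('top1',413,244.5,.096))
# scene checks
print('scene handle',atz('scene1',422.5,214,.096),'wide',atz('scene1',246,208,.03))
print(atz('top1',310,87,.04))
E
```

```text
handle [0.4752 0.1754 0.096 ] head [0.4755 0.1755 0.02  ]
wide [ 0.6267 -0.1191  0.03  ] small [0.6152 0.1633 0.024 ] block [ 0.4679 -0.2076  0.096 ]
scene handle [0.4781 0.1775 0.096 ] wide [ 0.6304 -0.1142  0.03  ]
[8.019e-01 4.000e-04 4.000e-02]
```

```bash
python3 -m pendant '[[0.5,0.5,0,0],[0.9,0.9,0,0],[0.9,0.9,0,0],[0.9,0.9,0,0],[0.9,0.9,0,0],[0.9,0.9,0,0],[0.9,0.9,0,0],[0.9,0.9,0,0],[0.9,0.9,0,0],[0.9,0.9,0,0]]' 0 20; python3 -m pendant '[[0.6,0.9,0,0],[0.6,0.9,0,0],[0,1,0,0],[0,1,0,0],[0,1,0,0],[0,1,0,0],[0,1,0,0],[0,1,0,0],[0,1,0,0],[0,1,0,0]]'
```

```text
clock: 1.1
tcp_pos: [0.4283, -0.3422, 0.2224]
tcp_rot: [[0.963, 0.271, -0.0], [0.271, -0.963, 0.0], [-0.0, -0.0, -1.0]]
wrist_force: [0.7, -0.7, -0.6]
width: 0.0878
finger_force: 0.0
clock: 2.1
tcp_pos: [0.4632, -0.0484, 0.2224]
tcp_rot: [[0.963, 0.271, -0.0], [0.271, -0.963, -0.0], [-0.0, -0.0, -1.0]]
wrist_force: [0.5, -0.5, -0.6]
width: 0.0879
finger_force: 0.0
```

```bash
python3 -m pendant '[[0.05,1,0,0],[0.05,1,0,0],[0.05,1,0,0],[0.05,1,0,0],[0.05,1,0,0],[0.05,1,0,0],[0.05,0.8,0,0],[0.05,0.4,0,0],[0.0,0.2,0,0],[0,0,0,0]]'; python3 - <<'E'
from h import *
snap('wrist','w1')
E
```

```text
clock: 3.1
tcp_pos: [0.4755, 0.1723, 0.2224]
tcp_rot: [[0.962, 0.272, -0.001], [0.272, -0.962, -0.0], [-0.001, 0.0, -1.0]]
wrist_force: [-0.5, 0.3, -0.1]
width: 0.088
finger_force: 0.0
```

View pics/w1.png

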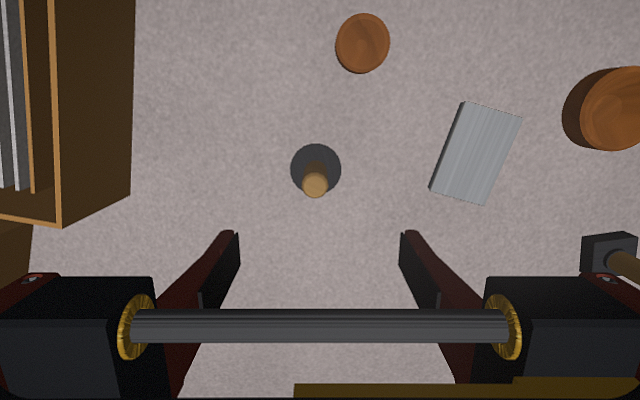

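The wrist view shows the handle top at about (314.5,188), head centre at (316,169) and small rest at (362,42).

```bash
python3 - <<'E'
from h import *
print(ray('w1',315,188)[0],atz('w1',314.5,188,.096),atz('w1',316,168.5,.02), atz('w1',362,42,.024),atz('w1',617,108,.03))
E
```

```text
[0.54963063 0.19316694 0.38294182] [0.4737 0.1757 0.096 ] [0.4763 0.1756 0.02  ] [0.6156 0.1661 0.024 ] [ 0.6262 -0.1104  0.03  ]
```

```bash
python3 -m pendant '[[0,0.12,-0.5,0],[0,0,-0.9,0],[0,0,-0.9,0],[0,0,-0.9,0],[0,0,-0.9,0],[0,0,-0.8,0],[0,0,-0.6,0],[0,0,-0.3,0],[0,0,-0.1,0],[0,0,0,0]]'; python3 -m pendant '[[0,0,0,0],[0,0,0,0],[0,0,0,0],[0,0,0,0],[0,0,0,0],[0,0,0,0],[0,0,0,0],[0,0,0,0],[0,0,0,0],[0,0,0,0]]' 1 25
```

```text
clock: 4.15
tcp_pos: [0.4759, 0.1756, 0.0459]
tcp_rot: [[0.963, 0.271, 0.0], [0.271, -0.963, -0.0], [0.0, 0.0, -1.0]]
wrist_force: [0.3, -0.1, 0.1]
width: 0.088
finger_force: 0.0
clock: 5.15
tcp_pos: [0.4755, 0.176, 0.0456]
tcp_rot: [[0.962, 0.271, -0.0], [0.271, -0.962, -0.0], [-0.0, -0.0, -1.0]]
wrist_force: [-0.3, 0.9, -1.0]
width: 0.0253
finger_force: 25.0
```

```bash
python3 -m pendant '[[0,0,0.3,0],[0,0,0.7,0],[0,0,0.9,0],[0,0,0.9,0],[0,0,0.7,0],[0,0,0.4,0],[0,0,0.1,0],[0,-0.2,0,0],[0.1,-0.5,0,0],[0.2,-0.7,0,0]]'; python3 -m pendant '[[0.3,-1,0,0],[0.3,-1,0,0],[0.3,-1,0,0],[0.3,-1,0,0],[0.3,-1,0,0],[0.3,-1,0,0],[0.2,-0.9,0,0],[0.2,-0.6,0,0],[0,-0.3,0,0],[0,0,0,0]]';  python3 -m pendant '[[0,0,0,0],[0,0,0,0]]'; python3 - <<'E'
from h import *
snap('wrist','w2');snap('top','top2')
E
```

```text
clock: 6.15
tcp_pos: [0.4835, 0.1339, 0.1644]
tcp_rot: [[0.962, 0.273, -0.002], [0.273, -0.962, -0.0], [-0.002, -0.0, -1.0]]
wrist_force: [0.3, 0.1, -1.8]
width: 0.0254
finger_force: 25.0
clock: 7.15
tcp_pos: [0.5495, -0.1013, 0.1644]
tcp_rot: [[0.963, 0.269, -0.002], [0.269, -0.963, 0.0], [-0.002, -0.001, -1.0]]
wrist_force: [0.4, -0.2, -1.8]
width: 0.0257
finger_force: 25.0
clock: 7.35
tcp_pos: [0.5503, -0.0984, 0.1655]
tcp_rot: [[0.962, 0.273, -0.0], [0.273, -0.962, 0.001], [-0.0, -0.001, -1.0]]
wrist_force: [0.6, -0.0, -1.3]
width: 0.0252
finger_force: 25.0
```

View pics/w2.png

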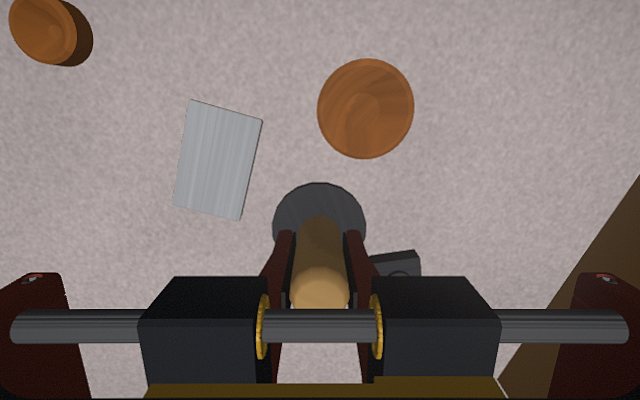

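The stamp hangs in the fingers. The rim of the wide rest spans u 318–414, v 58–157, so its centre is about (366,107); the head centre is at about u=319.5.

```bash
python3 - <<'E'
from h import *
print(atz('w2',366,107,.03),atz('w2',318,107,.03),atz('w2',414,107,.03), atz('w2',366,58,.03),atz('w2',366,157,.03))
o,r=ray('w2',319.5,228);print('head',atz('w2',319.5,228,.14))
a=cv2.imread('pics/w2.png')[30:180,280:450]
cv2.imwrite('pics/c2.png',cv2.resize(a,None,fx=3.5,fy=3.5,interpolation=cv2.INTER_CUBIC))
E
```

```text
[ 0.63   -0.1192  0.03  ] [ 0.6184 -0.0784  0.03  ] [ 0.6416 -0.16    0.03  ] [ 0.6681 -0.1067  0.03  ] [ 0.5877 -0.1332  0.03  ]
head [ 0.5513 -0.0987  0.14  ]
```

View pics/c2.png

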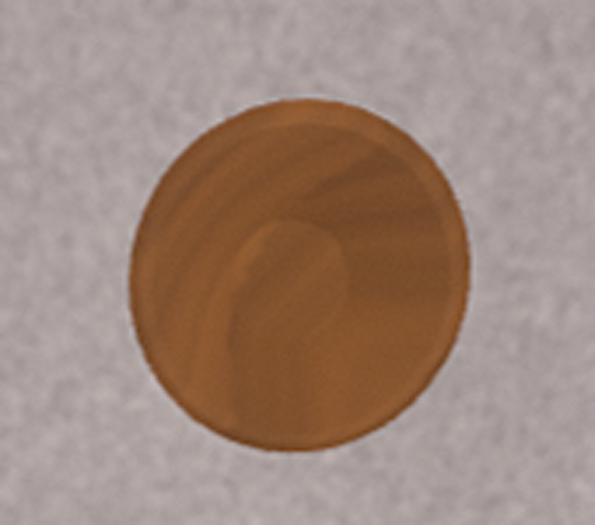

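The crop puts the rim centre at about (365.6,108.6), i.e. (0.6287,-0.119). The target is (0.628,-0.119), blended with the top view.

```bash
python3 -m pendant '[[0.3,-0.09,0,0],[0.6,-0.15,0,0],[0.7,-0.2,0,0],[0.6,-0.15,0,0],[0.3,-0.1,0,0],[0.09,0,-0.3,0],[0,0,-0.7,0],[0,0,-0.7,0],[0,0,-0.5,0],[0,0,-0.2,0]]'; python3 -m pendant '[[0,0,-0.1,0],[0,0,0,0]]'; python3 - <<'E'
from h import *
snap('wrist','w3');snap('scene','scene3')
a=cv2.imread('pics/w3.png')[60:310,200:450];b=cv2.imread('pics/scene3.png')[100:250,180:330]
cv2.imwrite('pics/c3.png',np.hstack([cv2.resize(a,(400,400)),cv2.resize(b,(400,400))]))
E
```

```text
clock: 8.45
tcp_pos: [0.6268, -0.1204, 0.0916]
tcp_rot: [[0.962, 0.272, -0.003], [0.272, -0.962, 0.0], [-0.003, -0.001, -1.0]]
wrist_force: [-0.3, 0.7, -1.3]
width: 0.0255
finger_force: 25.0
clock: 8.65
tcp_pos: [0.6284, -0.1206, 0.0909]
tcp_rot: [[0.962, 0.271, 0.0], [0.271, -0.962, -0.0], [0.0, 0.0, -1.0]]
wrist_force: [0.4, -1.5, -2.3]
width: 0.0255
finger_force: 25.0
```

View pics/c3.png

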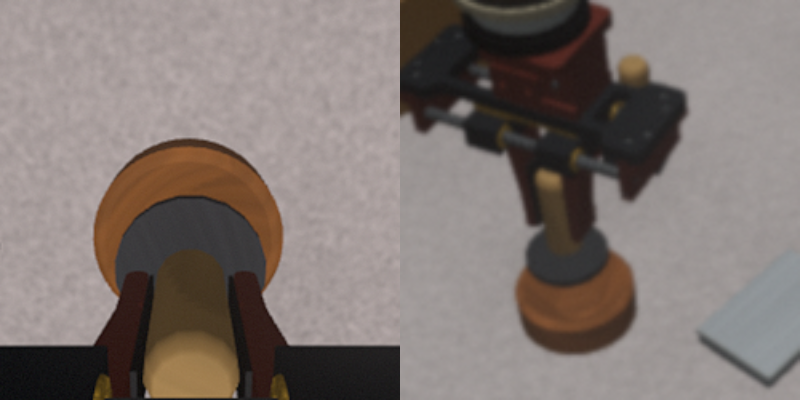

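The wrist crop shows the head (centre u≈190) over the rest (≈188), so sideways alignment is good. The scene crop also shows it above the dish. I'll lower it.

```bash
python3 -m pendant '[[0,0,-0.2,0],[0,0,-0.2,0],[0,0,-0.2,0],[0,0,-0.15,0],[0,0,-0.1,0],[0,0,-0.1,0],[0,0,-0.05,0],[0,0,0,0]]'; python3 -m pendant '[[0,0,-0.05,0],[0,0,-0.04,0],[0,0,0,0],[0,0,0,0]]'
```

```text
clock: 9.55
tcp_pos: [0.6282, -0.1206, 0.0605]
tcp_rot: [[0.962, 0.271, -0.0], [0.271, -0.962, 0.0], [-0.0, -0.0, -1.0]]
wrist_force: [-0.7, 0.1, -1.4]
width: 0.0255
finger_force: 25.0
clock: 9.95
tcp_pos: [0.6283, -0.1207, 0.058]
tcp_rot: [[0.962, 0.271, 0.0], [0.271, -0.962, -0.0], [0.0, 0.0, -1.0]]
wrist_force: [-0.2, -0.3, -2.7]
width: 0.0255
finger_force: 25.0
```

```bash
python3 -m pendant '[[0,0,-0.03,0],[0,0,-0.03,0],[0,0,0,0],[0,0,0,0]]'; python3 -m pendant '[[0,0,-0.02,0],[0,0,0,0],[0,0,0,0]]'
```

```text
clock: 10.35
tcp_pos: [0.6282, -0.1206, 0.0561]
tcp_rot: [[0.962, 0.271, -0.0], [0.271, -0.962, 0.0], [-0.0, -0.0, -1.0]]
wrist_force: [-0.5, 0.8, -1.9]
width: 0.0254
finger_force: 25.0
clock: 10.65
tcp_pos: [0.6283, -0.1205, 0.0557]
tcp_rot: [[0.962, 0.272, 0.0], [0.272, -0.962, 0.0], [0.0, -0.0, -1.0]]
wrist_force: [-1.2, 0.8, 0.5]
width: 0.0257
finger_force: 25.0
```

Contact is felt at the expected seated height, so I'll release. The fingers open first, then the arm rises.

```bash
python3 -m pendant '[[0,0,0,0],[0,0,0,0],[0,0,0,0],[0,0,0,0],[0,0,0,0],[0,0,0,0],[0,0,0,0],[0,0,0,0],[0,0,0,0],[0,0,0,0]]' 0; python3 -m pendant '[[0,0,0.2,0],[0,0,0.6,0],[0,0,0.9,0],[0,0,0.9,0],[0,0,0.9,0],[0,0,0.9,0],[0,0,0.5,0],[-0.5,0,0.2,0],[-0.9,0,0,0],[-0.9,0,0,0]]';python3 -m pendant '[[-0.9,0,0,0],[-0.5,0,0,0],[0,0,0,0],[0,0,0,0]]'; python3 - <<'E'
from h import *
snap('wrist','w4');snap('scene','scene4')
a=cv2.imread('pics/w4.png')[0:300,170:470];b=cv2.imread('pics/scene4.png')[100:250,180:330]
cv2.imwrite('pics/c4.png',np.hstack([cv2.resize(a,(400,400)),cv2.resize(b,(400,400))]))
E
```

```text
clock: 11.65
tcp_pos: [0.6283, -0.1207, 0.0555]
tcp_rot: [[0.962, 0.271, -0.0], [0.271, -0.962, -0.0], [-0.0, 0.0, -1.0]]
wrist_force: [-0.3, -0.5, -0.3]
width: 0.0877
finger_force: 0.0
clock: 12.65
tcp_pos: [0.5584, -0.1205, 0.2084]
tcp_rot: [[0.962, 0.272, -0.0], [0.272, -0.962, 0.0], [-0.0, -0.0, -1.0]]
wrist_force: [1.0, -0.2, 0.1]
width: 0.088
finger_force: 0.0
clock: 13.05
tcp_pos: [0.5177, -0.1208, 0.2088]
tcp_rot: [[0.963, 0.271, 0.001], [0.271, -0.963, -0.0], [0.001, 0.001, -1.0]]
wrist_force: [-0.0, 0.8, 0.5]
width: 0.0872
finger_force: 0.0
```

View pics/c4.png

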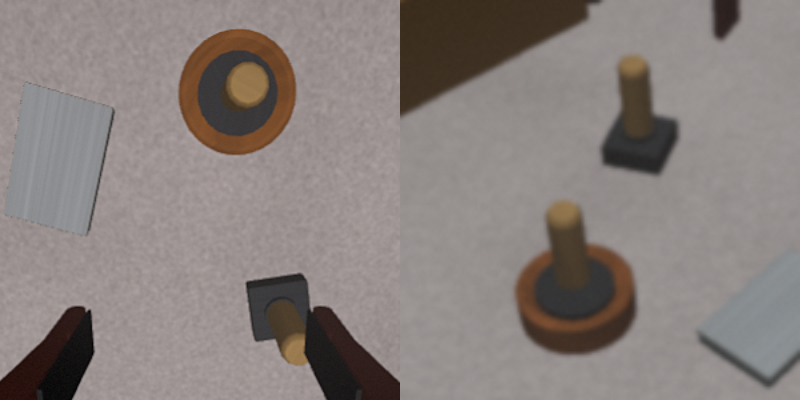

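The stamp stands in the dish, with its handle top at about wrist pixel (356,64) and the head centre at (348.5,70). The block stamp is undisturbed. A quick tilt check, then hand in if it's good.

```bash
python3 - <<'E'
from h import *
a=atz('w4',356,63.7,.106);b=atz('w4',348.3,69.2,.035);t=np.hypot(*(a-b)[:2])/.071
print(a,b,t)
if t<.12: print(env.hand_in())
E
```

```text
[ 0.6249 -0.1202  0.106 ] [ 0.6272 -0.1199  0.035 ] 0.032668770435895896
the job is handed in; nothing more can be done
None
```

The dome stamp is seated upright in the wide rest and released, with a measured tilt of about 0.03 rad. The square-based stamp was not touched, and I handed the job in at about 13 s; no verdict was returned.

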